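Push two mosaic discs into their recesses

ROBOT

A 7-joint arm with a two-finger parallel gripper is mounted at the origin on a cart in front of the work surface, level with it; the furniture and walls round the work are solid. World frame = base frame: x ahead of the robot, y to its left, z up, the work surface at z = 0. Lengths are in m, angles in rad, forces in N, time in s.
With the tool pointing down it reaches from about 0.35 to 0.9 m from the base axis. Payload 19.9 kg.
Tool frame: the origin (TCP) lies at the very end of the fingers, on their centre line; the grasp point (between the pads) lies 19 mm behind it; x points along the fingers, y is the direction in which the jaws open and shut, and the axes are right-handed (so a half turn about x gives the same grasp; the last joint's range is limited). The gripper opens to 85 mm and grips with 20 to 120 N. Pads are 22 mm wide; open, the fingers measure 114 mm over their backs; the gripper's body (76 mm by 85 mm) begins 54 mm behind the grasp point. The pads swing forward as they close: fully open they stand 13 mm farther back than shut.
Start: joints at [1.228, 0.417, -0.01, 1.614, 0.005, 1.111, -0.053], TCP at [0.186, -0.597, 0.231] pointing down, gripper open.
Joint ranges: [-2.81, 2.81], [-0.39, 2.02], [-1.27, 1.25], [0.06, 2.57], [-1.19, 4.33], [0.19, 2], [-2.82, 2.82]. Speed limits (rad/s): [1.89, 1.89, 2.39, 2.39, 3.01, 3.01, 3.01].

INTERFACE

Orientations are given as a unit quaternion [w, x, y, z].
In Python, from cell import bot, optics gives the robot as it stands.
- The arm moves only by the tool send_rows, never from a script. Its argument "commands" is a list of rows, each an object with "gripper": the finger opening in cm, from 0 to 8.54; "xyz": the shift along the tool's x, y, z in cm, a list of three; "twist": the turn, a rotation vector about the tool's x, y, z in rad, a list of three. A call has 1 to 8 rows; each row shifts and turns the commanded pose from where the row before left it, along the tool's axes as they then stand; what a row does not reach is not made up. A row lasts 1/8 s, in which the tool goes at most 62.5 mm and 10.7 degrees, less where a joint would pass 70% of its speed; a pose out of reach is approached as far as the arm can. A call is refused whole if a number of a shift passes 6.25 or a number of a turn 0.188, either way. A call with a gripper value outside its range is refused whole. The fingers move at their own pace and stop on an object; "grip_force" is the grip in N (left out, the last holds). Time passes only in rows, so rows that do not move let the fingers close. It gives the time, the measured TCP pose, the force and the opening at its end, in the units of the state.
- bot.get_obs(): the state, without advancing time (a new reading comes with each control period).
- optics.snapshot(name): name is "scene" or "top" or "wrist"; returns the picture (384x512x3 uint8, red, green, blue); there is no depth.
- optics.camera_model(name): a dict with "fx", "fy", "cx", "cy" (pixels), "position" and "rotation" of the camera in the world; the wrist camera has in their place "hand_eye" (4x4, takes a point from camera to tool coordinates, whose origin is the TCP and whose axes are the tool frame's). Camera axes: x right, y up, looking along -z (the intrinsics and any distortion apply to the point x, -y, -z); pixel columns grow to the right and rows downward; lengths in m; the calibration is good to about 2 mm. A picture is of the moment at which its call begins: read the wrist's pose just before it. camera_model takes no time and is no camera call.
- bot.close_job(): hands the job in, once; it reports no verdict.
The state is a dict: "time": time; "qpos": joint angles; "qd": joint speeds; "joint_efforts": joint torques, N m; "ee_pos": TCP position; "tool_rot": TCP orientation; "ft_force": force on the tool from outside, world axes, zero at the start; "wrist_torque": the same for the moment, N m; "grip_width": opening from 0.0 (shut) to 1.0 (fully open).
Only numpy, scipy, OpenCV 4.12 (cv2) and the standard library are available. Lean on these libraries where they do the work, as an engineer would, in place of code of your own. Each camera call takes 0.05 s, during which the arm holds its last target. There are 200 camera calls.

TASK

Two round mosaic discs, a large and a small one, lie loose on the wooden setting board, nearer the robot than its two round recesses. With the fingertips gently push each disc across the board until it drops into the recess of its own size and lies flat and flush in it; do not pinch or lift the discs. Leave the small tiles on the board and the things round it where they are.

Things in the scene. Friction and masses are not known exactly. Their poses are not given: they have to be found in the camera images.
- setting_board: fixed flat pale wooden board, 230 (its x) x 220 (its y) x 16 mm, with two round flat-bottomed recesses 8 mm deep, lined with grey felt; origin at the centre of its underside, on the table; x points away from the robot (turned by up to 0.4 rad either way), z up; its top is 16 mm above the table, level and without a rim
- large_recess (a point): centre of the floor of the large recess: 66 mm across, 8 mm deep, edge broken by a 1 mm chamfer; lies at x +35, y +55 mm in the board's frame, the left one seen from the robot
- small_recess (a point): centre of the floor of the small recess: 50 mm across, 8 mm deep, edge broken by a 1 mm chamfer; lies at x +35, y -55 mm in the board's frame, the right one seen from the robot
- large_disc: loose flat terracotta disc with white mosaic tiles on top, 60 mm diameter, 8 mm thick, about 70 g; origin at the centre of its underside, z up through its top; starts on the board's near half, left or right (about 65 mm on the robot's side of the board's centre, 55 mm to the side). It slides with light friction and fits the large recess with 3 mm play all round, then flush with the board
- small_disc: the same kind of disc, 44 mm diameter, 8 mm thick, about 40 g; origin at the centre of its underside; starts on the other side of the board's near half. It fits the small recess with 3 mm play all round, then flush with the board; it would also fall into the large recess, which is wrong
- tile_mint: small pale green glass tile, 17x21x7 mm, lying on the board's far margin; a bystander, leave it; origin at the centre of its underside
- tile_hex: small dark hexagonal tile, 22x19x6 mm, lying on the board's far margin; a bystander, leave it; origin at the centre of its underside
- glue_tube: tube of glue, 32x119x24 mm, lying on the table right of the board; a bystander, leave it; origin at the centre of its underside
- tweezers: steel tweezers, 13x121x9 mm, lying on the table right of the board; a bystander, leave them; origin at the centre of its underside
- rose_piece: two rose glass blocks stuck together, 16x38x8 mm, on the table left of the board; a bystander, leave it; origin at the centre of its underside
- eraser: small eraser in a sleeve, 20x43x12 mm, on the table left of the board, on the robot's side; a bystander, leave it; origin at the centre of its underside

How it is judged:
At the end, for the whole second after the job is handed in: Each disc lies in the recess of its own size: its centre within 5.5 mm of the recess's centre, its underside within 1.8 mm of the recess floor, tilted less than 0.06 rad, at rest (horizontal distance between large_disc and large_recess below 0.0055 m and z of each of large_disc, small_disc in the frame of setting_board below 0.0098 m and angle between each of large_disc, small_disc's own z axis and vertical below 0.06 rad and linear speed of each of large_disc, small_disc below 0.01 m/s and horizontal distance between small_disc and small_recess below 0.0055 m); the robot touches nothing.
It fails at once if a disc is lifted more than 6 mm off the board's top or tipped up (z of any of large_disc, small_disc in the frame of setting_board above 0.022 m or angle between any of large_disc, small_disc's own z axis and vertical above 0.6 rad).
It fails at once if a disc is squeezed or pressed with more than 30 N (contact force between the fingers and large_disc above 30 N or contact force between the fingers and small_disc above 30 N).
It fails at once if a bystander is moved by more than 20 mm (distance of any of tile_mint, tile_hex, glue_tube, tweezers, rose_piece, eraser from where it was at the start of the episode above 0.02 m).
It also fails if it takes over 51 s, if anything falls off the work surface, if the arm or the gripper's body presses on something with over 40 N, if the wrist force passes 120 N, or if a joint passes its speed limit or range.

## Working session

There is one attempt and no reset: what is moved stays moved. The work goes in short steps, Python scripts to look and compute and a tool call to move; the robot and the scene stay as the last step left them, time stands still between calls to the robot, and variables do not carry over. Pictures are saved under pics/ and viewed, about 8 in all and at most 12, crops included, and the job is handed in when it is done.

Besides the shell and the picture viewer there is one more tool, called after "Emit:" as a command line: name --argument value ..., lists and objects as JSON in quotes. send_rows: Moves the arm, as the interface text tells. Its arguments: {"type":"object","properties":{"commands":{"type":"array"},"grip_force":{"type":"number"}},"required":["commands"]}

```bash
ls; mkdir -p pics; python3 - <<'E'
from cell import bot, optics
import cv2
for n in ("top","scene"):
    cv2.imwrite(f"pics/{n}0.png",optics.snapshot(n)[:,:,::-1]); print(n,optics.camera_model(n))
print(optics.camera_model("wrist"))
print(bot.get_obs())
E
```

```text
pics
top {'fx': 421.543527140306, 'fy': 421.543527140306, 'cx': 254.03506981843083, 'cy': 192.61053138882582, 'position': array([ 0.38593966, -0.24215892,  0.99543228]), 'rotation': array([ 0.71395747,  0.04895494, -0.04988483, -0.69669194])}
scene {'fx': 420.7732416983821, 'fy': 420.7732416983821, 'cx': 255.91519239902038, 'cy': 191.24181283717624, 'position': array([0.23031338, 0.35927505, 0.72215407]), 'rotation': array([-0.20608235, -0.08027249,  0.36995489,  0.90234127])}
{'fx': 344.5858404017458, 'fy': 344.5858404017458, 'cx': 252.8001180674777, 'cy': 189.33089412464767, 'hand_eye': array([[-1.04668198e-03,  3.02517787e-01, -9.53143165e-01,
        -1.41766699e-01],
       [ 9.99999232e-01, -3.16143161e-04, -1.19847694e-03,
        -6.98678624e-04],
       [-6.63890286e-04, -9.53143687e-01, -3.02517224e-01,
        -7.82406843e-02],
       [ 0.00000000e+00,  0.00000000e+00,  0.00000000e+00,
         1.00000000e+00]])}
{'time': 0.1, 'qpos': array([ 1.22748205,  0.41790989, -0.01030467,  1.61407814,  0.00470469,
        1.11070621, -0.05298932]), 'qd': array([-0.00108413,  0.00149882, -0.00086543, -0.00228223,  0.00048254,
        0.0023184 ,  0.00024567]), 'joint_efforts': array([ 2.59023334e-03, -8.65798259e+01,  6.80088513e-01, -4.35624468e+01,
        1.91983144e-02,  4.93951491e-03, -9.95600590e-05]), 'ee_pos': array([ 0.1856865 , -0.59646799,  0.23074063]), 'tool_rot': array([-0.10593978, -0.6989814 , -0.10668149,  0.69915723]), 'ft_force': array([ 0.26036967,  0.78676642, -0.47277973]), 'wrist_torque': array([-0.05397735,  0.06307523, -0.03913656]), 'grip_width': 0.9998085567937786}
```

View pics/top0.png

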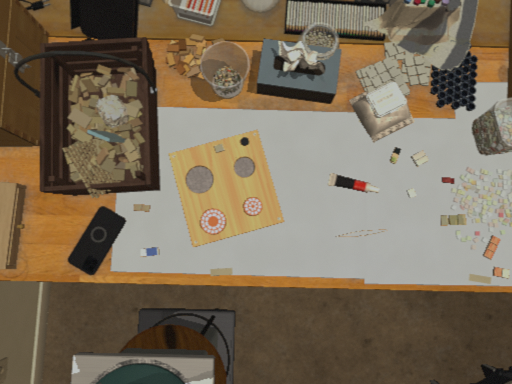

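View pics/scene0.png

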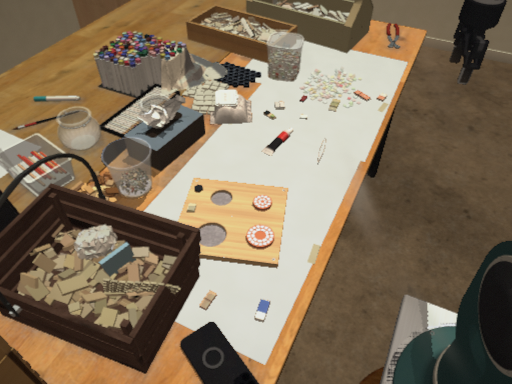

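```bash
cat > h.py <<'E'
import numpy as np, cv2
from scipy.spatial.transform import Rotation as R
from cell import bot, optics
def rot(q): return R.from_quat(q,scalar_first=True).as_matrix()
def cam(name,o=None):
    m=optics.camera_model(name)
    if "hand_eye" in m:
        H=np.array(m["hand_eye"]); Rt=rot(o["tool_rot"])
        return m,Rt@H[:3,:3],o["ee_pos"]+Rt@H[:3,3]
    return m,rot(m["rotation"]),m["position"]
def ray(c,uv,z):
    m,Rc,p=c
    uv=np.atleast_2d(uv).astype(float)
    d=np.c_[(uv[:,0]-m["cx"])/m["fx"],-(uv[:,1]-m["cy"])/m["fy"],-np.ones(len(uv))]@Rc.T
    return p+d*((z-p[2])/d[:,2])[:,None]
def goto(xyz,yaw,o,jaw_sign=1):
    "shift (tool axes, cm) and turn (rotvec) to tool down with tool z along world yaw"
    zt=np.array([np.cos(yaw),np.sin(yaw),0]); xt=np.array([0,0,-1.]); yt=np.cross(zt,xt)
    T=np.c_[xt,yt,zt]; Rt=rot(o["tool_rot"])
    return (Rt.T@(np.array(xyz)-o["ee_pos"])*100).round(2), R.from_matrix(Rt.T@T).as_rotvec().round(3)
E
python3 - <<'E'
from h import *
im=cv2.imread("pics/top0.png"); c=cam("top")
hsv=cv2.cvtColor(im,cv2.COLOR_BGR2HSV)
m=cv2.inRange(hsv,(12,70,120),(28,255,255)); m[:,:165]=0;m[:,290:]=0;m[:125]=0;m[250:]=0
cs,_=cv2.findContours(m,cv2.RETR_EXTERNAL,cv2.CHAIN_APPROX_NONE); b=max(cs,key=cv2.contourArea)
r=cv2.minAreaRect(b); print("board px",r)
P=ray(c,cv2.boxPoints(r),.016)[:,:2]; print(P.round(4), P.mean(0))
q=cv2.minAreaRect((P*1000).astype(np.float32)); print("mm",q)
print("tool R",rot(bot.get_obs()["tool_rot"]).round(3))
bm=cv2.drawContours(np.zeros_like(m),[b],-1,255,-1)
no=cv2.bitwise_and(bm,cv2.bitwise_not(m)); 
cs,_=cv2.findContours(no,cv2.RETR_EXTERNAL,cv2.CHAIN_APPROX_NONE)
for k in cs:
    if cv2.contourArea(k)>60:
        (u,v),rad=cv2.minEnclosingCircle(k); M=cv2.moments(k);g=(M["m10"]/M["m00"],M["m01"]/M["m00"])
        print("blob",g,rad,"z16",ray(c,g,.016)[0].round(4),"z24",ray(c,g,.024)[0].round(4))
E
```

```text
board px ((225.453857421875, 187.83078002929688), (97.09031677246094, 94.10832977294922), 74.74488067626953)
[[ 0.6129 -0.0334]
 [ 0.679  -0.2477]
 [ 0.4559 -0.3122]
 [ 0.3938 -0.1039]] [ 0.53540813 -0.17430481]
mm ((535.0263061523438, -174.7924041748047), (232.1670379638672, 224.24185180664062), 17.150413513183594)
tool R [[-0.     0.297 -0.955]
 [ 0.001 -0.955 -0.297]
 [-1.    -0.001  0.   ]]
blob (212.75893508388037, 221.13676148796498) 12.577021598815918 z16 [ 0.4546 -0.1475  0.016 ] z24 [ 0.454  -0.1483  0.024 ]
blob (252.36547085201795, 206.1113602391629) 8.974628448486328 z16 [ 0.4919 -0.2386  0.016 ] z24 [ 0.4911 -0.2387  0.024 ]
blob (199.22042499207103, 179.13986679352996) 13.601571083068848 z16 [ 0.5527 -0.1119  0.016 ] z24 [ 0.5514 -0.1129  0.024 ]
blob (244.02637889688248, 166.82194244604315) 10.131848335266113 z16 [ 0.5849 -0.2166  0.016 ] z24 [ 0.5833 -0.2168  0.024 ]
```

Emit:
send_rows --commands '[{"gripper":3.5,"xyz":[0,-2.1,-3.3],"twist":[0,0,0]},{"gripper":3.5,"xyz":[0,-2.1,-3.3],"twist":[0,0,0]},{"gripper":3.5,"xyz":[0,-2.1,-3.3],"twist":[0,0,0]},{"gripper":3.5,"xyz":[0,-2.1,-3.3],"twist":[0,0,0]},{"gripper":3.5,"xyz":[0,-2.1,-3.3],"twist":[0,0,0]},{"gripper":3.5,"xyz":[0,-2.1,-3.3],"twist":[0,0,0]},{"gripper":3.5,"xyz":[0,-2.1,-3.3],"twist":[0,0,0]},{"gripper":3.5,"xyz":[0,-2.1,-3.3],"twist":[0,0,0]}]'

```text
time: 1.1
ee_pos: [0.3885, -0.3567, 0.2311]
tool_rot: [-0.106, -0.699, -0.106, 0.699]
ft_force: [0.1, -0.3, 0.7]
grip_width: 0.408
```

Emit:
send_rows --commands '[{"gripper":3.5,"xyz":[0,-2.1,-3.3],"twist":[0,0,0]},{"gripper":3.5,"xyz":[0,-2.1,-3.3],"twist":[0,0,0]},{"gripper":3.5,"xyz":[0,-2.1,-3.3],"twist":[0,0,0]},{"gripper":3.5,"xyz":[0,-2.1,-3.3],"twist":[0,0,0]},{"gripper":3.5,"xyz":[0,-2.1,-3.3],"twist":[0,0,0]},{"gripper":3.5,"xyz":[0,-2.1,-3.3],"twist":[0,0,0]},{"gripper":3.5,"xyz":[0,0,0],"twist":[0,0,0]}]'

```text
time: 1.98
ee_pos: [0.5408, -0.1758, 0.2309]
tool_rot: [0.107, 0.699, 0.108, -0.699]
ft_force: [-0.3, -0.9, -0.6]
grip_width: 0.409
```

```bash
python3 - <<'E'
from h import *
o=bot.get_obs(); im=optics.snapshot("wrist")[:,:,::-1]; cv2.imwrite("pics/w1.png",im)
np.savez("w1.npz",ee_pos=o["ee_pos"],tool_rot=o["tool_rot"])
print(o["time"],o["ee_pos"],rot(o["tool_rot"]).round(3),o["grip_width"],o["qpos"])
E
```

```text
1.975 [ 0.5407689  -0.1758425   0.23087838] [[-0.     0.301 -0.954]
 [ 0.001 -0.954 -0.301]
 [-1.    -0.001 -0.   ]] 0.40899904562155215 [ 0.49128249  0.33151102 -0.28465941  1.74954838  0.10264065  1.07565028
 -1.0923184 ]
```

View pics/w1.png

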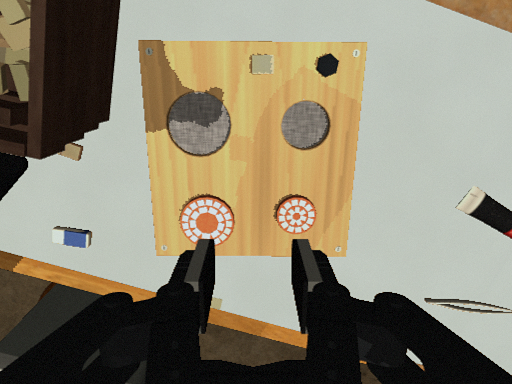

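```bash
cat >> h.py <<'E'
def blobs(im,c,roi=None,amin=300):
    hsv=cv2.cvtColor(im,cv2.COLOR_BGR2HSV)
    wood=cv2.inRange(hsv,(12,60,40),(28,255,255))
    return cv2.medianBlur(cv2.bitwise_not(wood),5)
E
python3 - <<'E'
from h import *
o=dict(np.load("w1.npz")); im=cv2.imread("pics/w1.png"); c=cam("wrist",o)
m=blobs(im,c)
hsv=cv2.cvtColor(im,cv2.COLOR_BGR2HSV)
print([hsv[p].tolist() for p in [(123,199),(105,199),(124,305),(70,160),(150,130)]])
print("cam",c[2])
pts={}
for n,(u,v),r,z in [("LR",(199,123),33,.016),("SR",(305,124),26,.016),("LD",(207,221),29,.024),("SD",(296,215),23,.024)]:
    k=np.zeros_like(m); cv2.circle(k,(u,v),r+7,255,-1)
    cs,_=cv2.findContours(m&k,cv2.RETR_EXTERNAL,cv2.CHAIN_APPROX_NONE); b=max(cs,key=cv2.contourArea)
    h=cv2.convexHull(b); 
    P=ray(c,h[:,0],z)[:,:2]; e=cv2.fitEllipse((P*1000).astype(np.float32))
    pts[n]=np.array(e[0])/1000; print(n,"ellipse mm",np.round(e,2) if 0 else e, cv2.fitEllipse(h)[0])
u=pts["LR"]-pts["SR"]; print("yaw",np.arctan2(-u[0],u[1]),np.linalg.norm(u))
# board corners via brass screws/corners
for a,b in (("LD","LR"),("SD","SR")):
    d=pts[b]-pts[a]; print(a,d,np.linalg.norm(d),np.arctan2(d[1],d[0]))
E
```

```text
[[11, 27, 76], [15, 37, 69], [20, 29, 130], [17, 140, 144], [55, 14, 201]]
cam [ 0.61519135 -0.15179002  0.3726641 ]
LR ellipse mm ((557.8606567382812, -112.12796783447266), (62.15766143798828, 62.523616790771484), 113.10433197021484) (199.03208923339844, 122.94158935546875)
SR ellipse mm ((589.5574340820312, -215.13731384277344), (46.26866912841797, 47.0495491027832), 91.41511535644531) (304.2964172363281, 124.17898559570312)
LD ellipse mm ((452.94671630859375, -148.7106170654297), (58.62565612792969, 75.82658386230469), 96.10812377929688) (205.69210815429688, 225.80555725097656)
SD ellipse mm ((496.40582275390625, -238.1938018798828), (42.64699172973633, 44.40411376953125), 120.5520248413086) (295.6899108886719, 214.2157440185547)
yaw 0.298513067143771 0.10777574429822832
LD [0.10491394 0.03658265] 0.11110906858235856 0.3355090672371454
SD [0.09315161 0.02305649] 0.09596261946003466 0.24263915286987764
```

```bash
cat >> h.py <<'E'
def disc(im,c,uv,r,z=.024):
    hsv=cv2.cvtColor(im,cv2.COLOR_BGR2HSV)
    m=cv2.inRange(hsv,(0,60,90),(11,255,255))|cv2.inRange(hsv,(0,0,150),(180,70,255))
    k=np.zeros(m.shape,np.uint8); cv2.circle(k,uv,r,255,-1)
    m=cv2.morphologyEx(m&k,cv2.MORPH_CLOSE,np.ones((5,5),np.uint8))
    cs,_=cv2.findContours(m,cv2.RETR_EXTERNAL,cv2.CHAIN_APPROX_NONE)
    h=cv2.convexHull(max(cs,key=cv2.contourArea))
    P=ray(c,h[:,0],z)[:,:2]*1000
    return cv2.minEnclosingCircle(P.astype(np.float32)), cv2.fitEllipse(P.astype(np.float32))
E
python3 - <<'E'
from h import *
o=dict(np.load("w1.npz")); im=cv2.imread("pics/w1.png"); c=cam("wrist",o)
for uv,r in (((207,221),33),((296,215),26)): print(disc(im,c,uv,r))
for g in ((199,122.9),(304.3,124.2)): print(ray(c,g,.008))
E
```

```text
(((459.22607421875, -148.35031127929688), 29.78721046447754), ((459.0623474121094, -148.3499755859375), (58.76688766479492, 58.97112274169922), 10.026887893676758))
(((495.8867492675781, -238.57154846191406), 21.78049659729004), ((495.668212890625, -238.6381072998047), (42.75101089477539, 43.0888557434082), 53.50145721435547))
[[ 0.55742209 -0.1109367   0.008     ]]
[[ 0.58942517 -0.21642793  0.008     ]]
```

Emit:
send_rows --commands '[{"gripper":3.5,"xyz":[0,0,0],"twist":[-0.06,0,0]},{"gripper":3.5,"xyz":[2,-0.9,2],"twist":[0,0,0]},{"gripper":3.5,"xyz":[2,-0.9,2],"twist":[0,0,0]},{"gripper":3.5,"xyz":[2,-0.9,2],"twist":[0,0,0]},{"gripper":3.5,"xyz":[2,-0.9,2],"twist":[0,0,0]},{"gripper":3.5,"xyz":[2,-0.9,2],"twist":[0,0,0]},{"gripper":3.5,"xyz":[2,-0.9,2.1],"twist":[0,0,0]},{"gripper":3.5,"xyz":[0,0,0],"twist":[0,0,0]}]'

```text
time: 3.02
ee_pos: [0.4047, -0.1716, 0.1103]
tool_rot: [-0.126, -0.695, -0.127, 0.697]
ft_force: [0.7, 0.5, 0.4]
grip_width: 0.406
```

```bash
cat >> h.py <<'E'
def rel(o,p):
    "target point (mm world xy) in tool: lateral y, ahead (-z), mm"
    Rt=rot(o["tool_rot"]); d=np.r_[p,0]/1000-o["ee_pos"]; t=Rt.T@d*1000
    return "lateral y %.1f ahead %.1f"%(t[1],-t[2])
E
python3 - <<'E'
from h import *
o=bot.get_obs(); im=optics.snapshot("wrist")[:,:,::-1]; cv2.imwrite("pics/w2.png",im)
print(o["time"],o["ee_pos"],o["ft_force"],rot(o["tool_rot"]).round(3).tolist())
for n,p in (("LD",(459.2,-148.4)),("LR",(557,-111)),): print(n,rel(o,p))
E
```

```text
3.025 [ 0.40471874 -0.17163692  0.11028003] [0.69400792 0.5107797  0.39411651] [[-0.003, 0.352, -0.936], [0.001, -0.936, -0.352], [-1.0, -0.002, 0.003]]
LD lateral y -2.4 ahead 59.5
LR lateral y -3.0 ahead 164.2
```

View pics/w2.png

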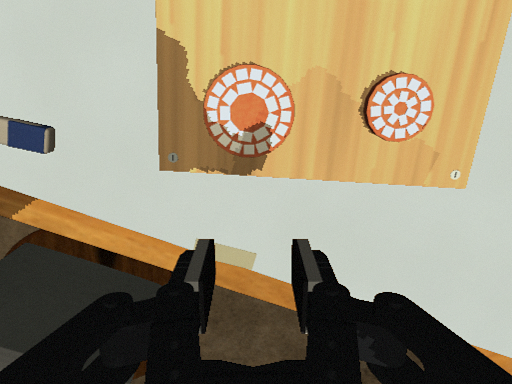

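Emit:
send_rows --commands '[{"gripper":3.5,"xyz":[2.4,-0.1,0],"twist":[0,0,0]},{"gripper":3.5,"xyz":[2.4,-0.15,0],"twist":[0,0,0]},{"gripper":3.5,"xyz":[2.2,0,0],"twist":[0,0,0]},{"gripper":3.5,"xyz":[1.5,0,0],"twist":[0,0,0]},{"gripper":3.5,"xyz":[0.7,0,0],"twist":[0,0,0]},{"gripper":3.5,"xyz":[0,0,0],"twist":[0,0,0]}]'

```text
time: 3.82
ee_pos: [0.4065, -0.1688, 0.0193]
tool_rot: [-0.127, -0.696, -0.127, 0.696]
ft_force: [-0.3, -0.8, -0.2]
grip_width: 0.409
```

```bash
python3 - <<'E'
from h import *
o=bot.get_obs(); im=optics.snapshot("wrist")[:,:,::-1]; cv2.imwrite("pics/w3.png",im)
print(o["time"],o["ee_pos"],o["ft_force"],rot(o["tool_rot"]).round(3).tolist())
for n,p in (("LD",(459.2,-148.4)),("LR",(557,-111)),): print(n,rel(o,p))
E
```

```text
3.825 [ 0.40651099 -0.16876876  0.01933945] [-0.31482612 -0.82535136 -0.16235995] [[-0.0, 0.354, -0.935], [0.0, -0.935, -0.354], [-1.0, -0.0, 0.0]]
LD lateral y -0.4 ahead 56.5
LR lateral y -0.8 ahead 161.2
```

View pics/w3.png

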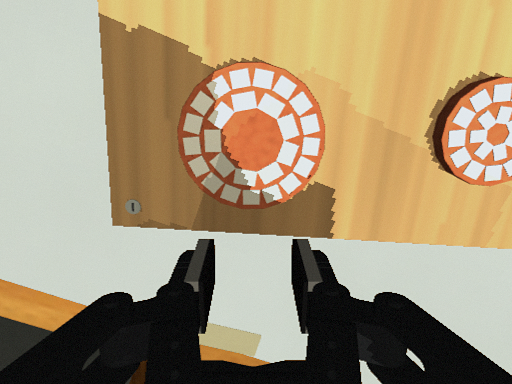

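Emit:
send_rows --commands '[{"gripper":3.5,"xyz":[0.1,-0.05,-0.9],"twist":[0,0,0]},{"gripper":3.5,"xyz":[0,0,-0.7],"twist":[0,0,0]},{"gripper":3.5,"xyz":[0,0,-0.5],"twist":[0,0,0]},{"gripper":3.5,"xyz":[0,0,-0.7],"twist":[0,0,0]},{"gripper":3.5,"xyz":[0,0,-0.7],"twist":[0,0,0]},{"gripper":3.5,"xyz":[0,0,-0.7],"twist":[0,0,0]},{"gripper":3.5,"xyz":[0,0,-0.5],"twist":[0,0,0]},{"gripper":3.5,"xyz":[0,0,0],"twist":[0,0,0]}]'

```text
time: 4.88
ee_pos: [0.4504, -0.1514, 0.0182]
tool_rot: [0.127, 0.696, 0.127, -0.695]
ft_force: [-0.6, 0.6, -0.4]
grip_width: 0.41
```

```bash
cat >> h.py <<'E'
def look(name):
    o=bot.get_obs(); im=optics.snapshot("wrist")[:,:,::-1].copy(); cv2.imwrite(f"pics/{name}.png",im)
    print(o["time"],o["ee_pos"].round(4),o["ft_force"].round(1))
    return o,im,cam("wrist",o)
E
python3 - <<'E'
from h import *
o,im,c=look("w4")
for n,p in (("LD0",(459.2,-148.4)),("LR",(557,-111)),): print(n,rel(o,p))
d=disc(im,c,(252,150),110); print(d, rel(o,d[0][0]))
E
```

```text
4.875 [ 0.4504 -0.1514  0.0182] [-0.6  0.6 -0.4]
LD0 lateral y 0.3 ahead 9.2
LR lateral y 0.0 ahead 114.0
(((484.9212341308594, -137.7061004638672), 29.84160041809082), ((484.8334045410156, -137.8013458251953), (58.59585952758789, 59.19841766357422), 117.73014831542969)) lateral y -0.6 ahead 37.1
```

View pics/w4.png

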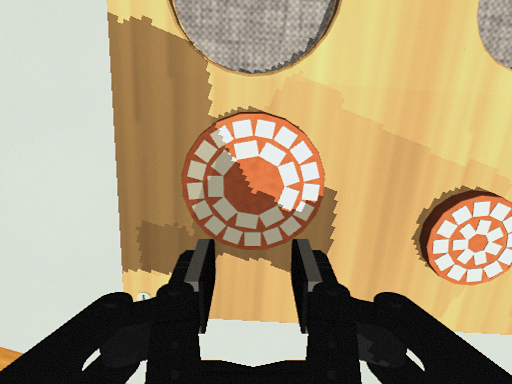

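Emit:
send_rows --commands '[{"gripper":3.5,"xyz":[0,0,-0.6],"twist":[0,0,0]},{"gripper":3.5,"xyz":[0,0,-0.9],"twist":[0,0,0]},{"gripper":3.5,"xyz":[0,0,-0.9],"twist":[0,0,0]},{"gripper":3.5,"xyz":[0,0,-0.9],"twist":[0,0,0]},{"gripper":3.5,"xyz":[0,0,-0.9],"twist":[0,0,0]},{"gripper":3.5,"xyz":[0,0,-0.8],"twist":[0,0,0]},{"gripper":3.5,"xyz":[0,0,-0.5],"twist":[0,0,0]},{"gripper":3.5,"xyz":[0,0,0],"twist":[0,0,0]}]'

```text
time: 5.92
ee_pos: [0.5018, -0.1319, 0.0182]
tool_rot: [0.127, 0.696, 0.127, -0.696]
ft_force: [-0.4, -0.3, 0.6]
grip_width: 0.412
```

Emit:
send_rows --commands '[{"gripper":3.5,"xyz":[0,0,-0.4],"twist":[0,0,0]},{"gripper":3.5,"xyz":[0,0,-0.4],"twist":[0,0,0]},{"gripper":3.5,"xyz":[0,0,-0.4],"twist":[0,0,0]},{"gripper":3.5,"xyz":[0,0,-0.4],"twist":[0,0,0]},{"gripper":3.5,"xyz":[0,0,-0.4],"twist":[0,0,0]},{"gripper":3.5,"xyz":[0,0,-0.3],"twist":[0,0,0]},{"gripper":3.5,"xyz":[0,0,0],"twist":[0,0,0]}]'

```text
time: 6.8
ee_pos: [0.5233, -0.1238, 0.0183]
tool_rot: [0.127, 0.696, 0.127, -0.696]
ft_force: [1.1, -0.7, -0.3]
grip_width: 0.412
```

```bash
python3 - <<'E'
from h import *
o,im,c=look("w5")
print("LR",rel(o,(557,-111)))
for z in (.024,.016): d=disc(im,c,(252,160),110,z); print(d, rel(o,d[0][0]))
E
```

```text
6.8 [ 0.5233 -0.1238  0.0183] [ 1.1 -0.7 -0.3]
LR lateral y -0.0 ahead 36.1
(((559.5618286132812, -109.6475601196289), 30.226064682006836), ((559.6054077148438, -109.95211791992188), (56.22289276123047, 60.71452713012695), 102.5440673828125)) lateral y -0.4 ahead 39.0
(((557.4052734375, -110.4801254272461), 32.003623962402344), ((557.4515380859375, -110.802734375), (59.529441833496094, 64.28524017333984), 102.54386138916016)) lateral y -0.4 ahead 36.6
```

View pics/w5.png

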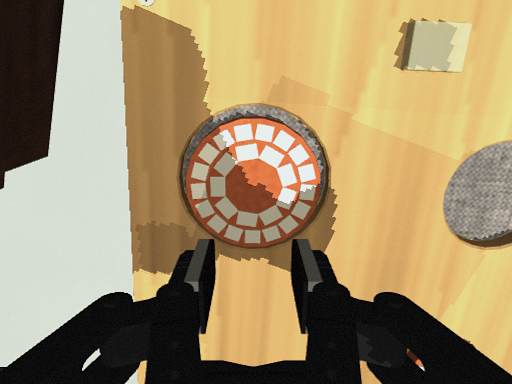

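Emit:
send_rows --commands '[{"gripper":3.5,"xyz":[0,0,-0.2],"twist":[0,0,0]},{"gripper":3.5,"xyz":[0,0,-0.2],"twist":[0,0,0]},{"gripper":3.5,"xyz":[0,0,-0.2],"twist":[0,0,0]},{"gripper":3.5,"xyz":[0,0,0],"twist":[0,0,0]}]'

```text
time: 7.35
ee_pos: [0.5288, -0.1218, 0.0183]
tool_rot: [0.127, 0.696, 0.127, -0.696]
ft_force: [-0.1, -0.7, -0.1]
grip_width: 0.417
```

```bash
python3 - <<'E'
from h import *
o,im,c=look("w6")
print("LR",rel(o,(557,-111)))
for z in (.024,.016): d=disc(im,c,(252,160),110,z); print(d, rel(o,d[0][0]))
E
```

```text
7.35 [ 0.5288 -0.1218  0.0183] [-0.1 -0.7 -0.1]
LR lateral y -0.1 ahead 30.2
(((560.0320434570312, -109.58214569091797), 30.243192672729492), ((560.0230102539062, -110.0113754272461), (56.03076934814453, 60.843441009521484), 98.06041717529297)) lateral y -0.3 ahead 33.5
(((557.5760498046875, -110.5302963256836), 32.02177810668945), ((557.5665893554688, -110.9847183227539), (59.32606887817383, 64.4217758178711), 98.0605239868164)) lateral y -0.3 ahead 30.9
```

View pics/w6.png

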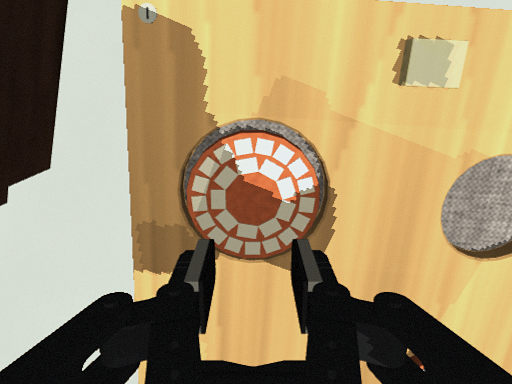

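Emit:
send_rows --commands '[{"gripper":3.5,"xyz":[-1.5,0,0],"twist":[0,0,0]},{"gripper":3.5,"xyz":[-3.5,0,0],"twist":[0,0,0]},{"gripper":2.6,"xyz":[-3.5,0,0],"twist":[0.128,0,0]},{"gripper":2.6,"xyz":[0,2.6,2.7],"twist":[0,0,0]},{"gripper":2.6,"xyz":[0,2.7,2.7],"twist":[0,0,0]},{"gripper":2.6,"xyz":[0,2.7,2.7],"twist":[0,0,0]},{"gripper":2.6,"xyz":[0,2.6,2.6],"twist":[0,0,0]},{"gripper":2.6,"xyz":[0,0,0],"twist":[0,0,0]}]'

```text
time: 8.4
ee_pos: [0.4478, -0.2522, 0.1042]
tool_rot: [0.081, 0.702, 0.081, -0.702]
ft_force: [0.2, 0.4, 0.7]
grip_width: 0.304
```

```bash
python3 - <<'E'
from h import *
o,im,c=look("w7")
print(o["grip_width"],rot(o["tool_rot"]).round(3).tolist())
for n,p in (("SD",(495.9,-238.6)),("SR",(589.2,-216.4))): print(n,rel(o,p))
E
```

```text
8.4 [ 0.4478 -0.2522  0.1042] [0.2 0.4 0.7]
0.3038995858601595 [[0.0, 0.228, -0.974], [-0.001, -0.974, -0.228], [-1.0, 0.001, 0.0]]
SD lateral y -2.4 ahead 50.0
SR lateral y -2.7 ahead 145.9
```

View pics/w7.png

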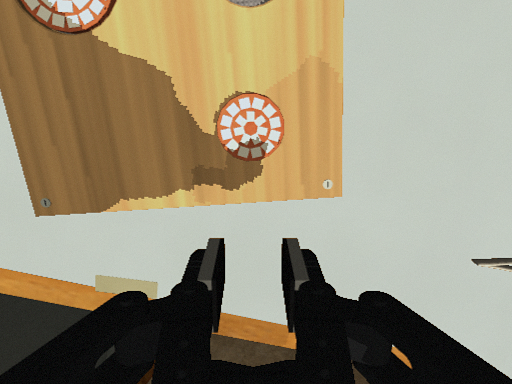

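Emit:
send_rows --commands '[{"gripper":2.6,"xyz":[2.4,-0.1,0],"twist":[0,0,0]},{"gripper":2.6,"xyz":[2.4,-0.15,0],"twist":[0,0,0]},{"gripper":2.6,"xyz":[2.0,0,0],"twist":[0,0,0]},{"gripper":2.6,"xyz":[1.2,0,0],"twist":[0,0,0]},{"gripper":2.6,"xyz":[0.55,0,0],"twist":[0,0,0]},{"gripper":2.6,"xyz":[0,0,0],"twist":[0,0,0]}]'

```text
time: 9.2
ee_pos: [0.4488, -0.2472, 0.018]
tool_rot: [0.083, 0.702, 0.083, -0.702]
ft_force: [-0.6, 0.4, 0.7]
grip_width: 0.303
```

```bash
python3 - <<'E'
from h import *
o,im,c=look("w8")
for n,p in (("SD",(495.9,-238.6)),("SR",(589.2,-216.4))): print(n,rel(o,p))
d=disc(im,c,(252,150),75); print(d, rel(o,d[0][0]))
E
```

```text
9.2 [ 0.4488 -0.2472  0.018 ] [-0.6  0.4  0.7]
SD lateral y 2.6 ahead 47.8
SR lateral y 2.6 ahead 143.7
(((495.4490051269531, -238.95321655273438), 21.88545799255371), ((495.2931823730469, -238.814453125), (42.82551956176758, 43.380435943603516), 109.31809997558594)) lateral y 2.8 ahead 47.3
```

Emit:
send_rows --commands '[{"gripper":2.6,"xyz":[0,0.26,-0.4],"twist":[0,0,0]},{"gripper":2.6,"xyz":[0,0,-0.5],"twist":[0,0,0]},{"gripper":2.6,"xyz":[0,0,-0.6],"twist":[0,0,0]},{"gripper":2.6,"xyz":[0,0,-0.7],"twist":[0,0,0]},{"gripper":2.6,"xyz":[0,0,-0.7],"twist":[0,0,0]},{"gripper":2.6,"xyz":[0,0,-0.7],"twist":[0,0,0]},{"gripper":2.6,"xyz":[0,0,-0.6],"twist":[0,0,0]},{"gripper":2.6,"xyz":[0,0,0],"twist":[0,0,0]}]'

```text
time: 10.25
ee_pos: [0.4905, -0.2399, 0.0177]
tool_rot: [0.083, 0.702, 0.083, -0.702]
ft_force: [-1.6, 0.3, 0.4]
grip_width: 0.302
```

```bash
python3 - <<'E'
from h import *
o,im,c=look("w9")
for n,p in (("SR",(589.2,-216.4)),): print(n,rel(o,p))
d=disc(im,c,(252,190),85); print(d, rel(o,d[0][0]))
E
```

```text
10.25 [ 0.4905 -0.2399  0.0177] [-1.6  0.3  0.4]
SR lateral y 0.1 ahead 101.5
(((520.5988159179688, -232.31179809570312), 22.049562454223633), ((520.2648315429688, -232.1819610595703), (42.86595153808594, 43.40400695800781), 91.28699493408203)) lateral y -0.3 ahead 31.1
```

View pics/w9.png

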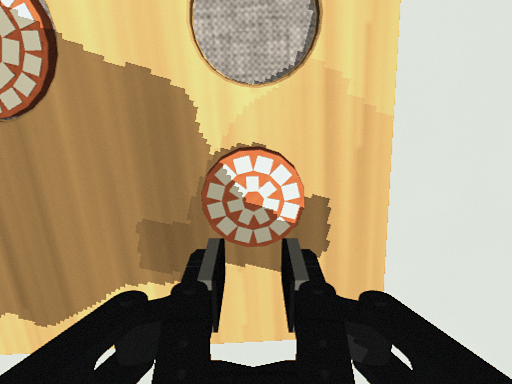

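Emit:
send_rows --commands '[{"gripper":2.6,"xyz":[0,0,-0.6],"twist":[0,0,0]},{"gripper":2.6,"xyz":[0,0,-0.9],"twist":[0,0,0]},{"gripper":2.6,"xyz":[0,0,-0.9],"twist":[0,0,0]},{"gripper":2.6,"xyz":[0,0,-0.9],"twist":[0,0,0]},{"gripper":2.6,"xyz":[0,0,-0.8],"twist":[0,0,0]},{"gripper":2.6,"xyz":[0,0,-0.6],"twist":[0,0,0]},{"gripper":2.6,"xyz":[0,0,-0.4],"twist":[0,0,0]},{"gripper":2.6,"xyz":[0,0,-0.3],"twist":[0,0,0]}]'

```text
time: 11.3
ee_pos: [0.5426, -0.2276, 0.0177]
tool_rot: [-0.082, -0.702, -0.082, 0.702]
ft_force: [0.3, -1.2, -0.6]
grip_width: 0.306
```

Emit:
send_rows --commands '[{"gripper":2.6,"xyz":[0,0,-0.4],"twist":[0,0,0]},{"gripper":2.6,"xyz":[0,0,-0.4],"twist":[0,0,0]},{"gripper":2.6,"xyz":[0,0,-0.4],"twist":[0,0,0]},{"gripper":2.6,"xyz":[0,0,-0.4],"twist":[0,0,0]},{"gripper":2.6,"xyz":[0,0,-0.2],"twist":[0,0,0]},{"gripper":2.6,"xyz":[0,0,0],"twist":[0,0,0]}]'

```text
time: 12.05
ee_pos: [0.5602, -0.2233, 0.0177]
tool_rot: [-0.082, -0.702, -0.083, 0.702]
ft_force: [0.4, 0.2, 0.5]
grip_width: 0.304
```

```bash
python3 - <<'E'
from h import *
o,im,c=look("w10")
for n,p in (("SR",(589.2,-216.4)),): print(n,rel(o,p))
d=disc(im,c,(252,180),80,.016); print(d, rel(o,d[0][0]))
E
```

```text
12.05 [ 0.5602 -0.2233  0.0177] [0.4 0.2 0.5]
SR lateral y -0.0 ahead 29.9
(((589.9484252929688, -216.0311737060547), 24.084745407104492), ((590.0426635742188, -216.255126953125), (43.27048873901367, 48.68545150756836), 90.17413330078125)) lateral y -0.2 ahead 30.7
```

View pics/w10.png

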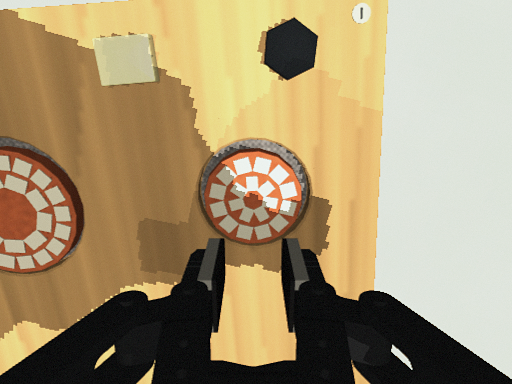

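Emit:
send_rows --commands '[{"gripper":2.6,"xyz":[0,0,-0.2],"twist":[0,0,0]},{"gripper":2.6,"xyz":[0,0,-0.2],"twist":[0,0,0]},{"gripper":2.6,"xyz":[0,0,0],"twist":[0,0,0]}]'

```text
time: 12.48
ee_pos: [0.5641, -0.2224, 0.0178]
tool_rot: [0.082, 0.702, 0.083, -0.702]
ft_force: [1.0, -0.1, 0.0]
grip_width: 0.307
```

```bash
python3 - <<'E'
from h import *
o,im,c=look("w11"); print(rel(o,(589.2,-216.4)),o["grip_width"])
def white(f,uv,r):
    im=cv2.imread(f"pics/{f}.png"); hsv=cv2.cvtColor(im,cv2.COLOR_BGR2HSV)
    m=cv2.inRange(hsv,(0,0,115),(180,85,255)); k=np.zeros(m.shape,np.uint8); cv2.circle(k,uv,r,255,-1); m&=k
    n,l,s,_=cv2.connectedComponentsWithStats(m)
    ok=np.isin(l,[i for i in range(1,n) if s[i,4]>60]).astype(np.uint8)
    h=cv2.convexHull(cv2.findNonZero(ok)); print(f,cv2.minEnclosingCircle(h),cv2.fitEllipse(h),cv2.boundingRect(h))
white("w4",(252,180),70);white("w5",(252,182),64);white("w6",(252,195),64)
white("w9",(253,197),50);white("w10",(253,197),47);white("w11",(253,203),49)
E
```

```text
12.475 [ 0.5641 -0.2224  0.0178] [ 1.  -0.1  0. ]
lateral y -0.0 ahead 25.8 0.3073878257752726
w4 ((252.88523864746094, 182.5737762451172), 66.44087219238281) ((252.84078979492188, 182.07395935058594), (126.44356536865234, 132.3731231689453), 89.5907974243164) (187, 119, 133, 127)
w5 ((252.91807556152344, 182.6723175048828), 62.43954849243164) ((252.77455139160156, 182.86233520507812), (119.28478240966797, 124.61697387695312), 88.66581726074219) (191, 124, 125, 119)
w6 ((252.5853729248047, 195.0), 61.617923736572266) ((252.7341766357422, 195.85125732421875), (116.61583709716797, 123.10137176513672), 88.24224090576172) (191, 138, 124, 117)
w9 ((252.94198608398438, 199.5552520751953), 46.39192581176758) ((252.82395935058594, 198.6873016357422), (87.25101470947266, 92.71990203857422), 90.51518249511719) (207, 156, 93, 87)
w10 ((252.70115661621094, 197.0), 43.71268081665039) ((252.63465881347656, 197.74038696289062), (82.49969482421875, 87.34832763671875), 88.09431457519531) (209, 157, 88, 83)
w11 ((254.18182373046875, 200.97727966308594), 46.99223327636719) ((254.58775329589844, 201.17572021484375), (87.1350326538086, 94.54923248291016), 32.34886932373047) (210, 154, 90, 94)
```

Emit:
send_rows --commands '[{"gripper":2.6,"xyz":[-1,0,0],"twist":[0,0,0]},{"gripper":2.6,"xyz":[-3,-0.5,0.3],"twist":[0,0,0]},{"gripper":2.6,"xyz":[-4,-1,0.4],"twist":[0,0,0]},{"gripper":2.6,"xyz":[-4,-1,0.4],"twist":[0,0,0]},{"gripper":2.6,"xyz":[-4,-1,0.4],"twist":[0,0,0]},{"gripper":2.6,"xyz":[-2,-0.5,0.3],"twist":[0,0,0]},{"gripper":2.6,"xyz":[0,0,0],"twist":[0,0,0]},{"gripper":2.6,"xyz":[0,0,0],"twist":[0,0,0]}]'

```text
time: 13.52
ee_pos: [0.5367, -0.1879, 0.1968]
tool_rot: [-0.082, -0.702, -0.083, 0.703]
ft_force: [0.2, -0.1, -0.9]
grip_width: 0.309
```

```bash
python3 - <<'E'
from h import *
o,im,c=look("w12")
Rt=c[1]
def px(p):
    m,Rc,t=c; q=Rc.T@(np.array(p)-t); return (int(m["cx"]+m["fx"]*q[0]/-q[2]),int(m["cy"]-m["fy"]*q[1]/-q[2]))
for n,p,r in (("L",(.557,-.111,.016),38),("S",(.5892,-.2164,.016),29)):
    u=px(p); d=disc(im,c,u,r,.016); print(n,u,d,np.array(d[0][0])-np.array(p[:2])*1000)
cv2.imwrite("pics/w12c.png",im)
E
```

```text
13.525 [ 0.5367 -0.1879  0.1968] [ 0.2 -0.1 -0.9]
L (177, 125) (((556.1537475585938, -113.0169906616211), 31.395780563354492), ((556.0375366210938, -112.05691528320312), (58.430511474609375, 62.482421875), 78.69237518310547)) [-0.84625244 -2.01699066]
S (296, 118) (((588.9769287109375, -215.47811889648438), 23.77570915222168), ((587.93505859375, -216.40228271484375), (43.59318161010742, 45.61466598510742), 44.12303924560547)) [-0.22307129  0.9218811 ]
```

View pics/w12.png

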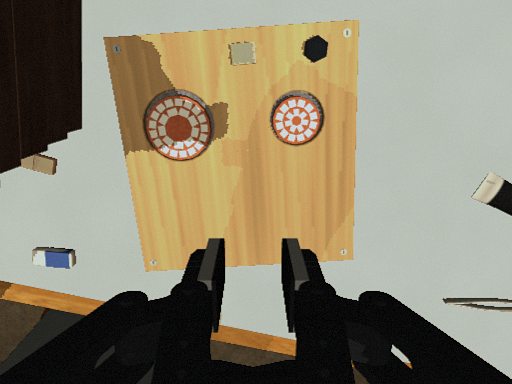

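Both discs lie inside their own recesses: the large at about pixel (179,126), the small at about (297,119). Each has an even felt ring, and the bystanders look undisturbed. The robot touches nothing, so I am handing in.

```bash
python3 -c "
from cell import bot; print(bot.close_job())"
```

```text
the job is handed in; nothing more can be done
None
```

I pushed each disc across the board with the two part-open fingertips cradling its rim, and both dropped into the recesses of their own size. I handed the job in at 13.5 s of the 51 s allowed; no verdict was reported.

- **Drop:** between the on-board and in-recess pictures, each disc shrank by about 6% in both directions. That matches an 8 mm drop lying flat. When I moved the fingers a further 4–6 mm, the large disc stayed put with no notable force. I did the same at the small disc but did not view that picture.
- **Position:** in the last wrist picture the disc centres measured about 2.2 mm (large) and 1 mm (small) from the recess centres. The close pictures showed both discs resting against the near wall, about 3 mm off centre. Both readings are inside the 5.5 mm limit.
- **Disagreements:** the top and wrist cameras disagreed by about 3 mm on the recess positions, so I steered by the wrist camera. The in-recess disc outlines also came out 2–5 mm too wide with my first colour mask. I put that down to the recess edge being picked up, and used the white mosaic tiles for the drop check instead. The same tile check on the last close picture of the small disc gave an unusable outline, so its drop rests on the picture before it.
- **Bystanders and forces:** the bystanders visible in the last picture looked undisturbed, though I did not measure them. The wrist force read under 2 N each time I checked.

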